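Snap the retaining clip onto the idler spindle

TASK

The cover of this vegetable cutter's drive is off and the idler pulley has no retainer. Pick the open spring clip off the cutting board and push it sideways, mouth first, into the groove of the idler spindle just above the pulley until it snaps fully home; the spindle yields on a spring, so keep pushing by feel and stop as soon as it snaps, without ramming the spindle back to the end of its travel or knocking hard against the drive. Let go with the spindle sprung back to rest and leave the bowl, jar and cup where they are.

Things in the scene. Friction and masses are not known exactly. Their poses are not given: they have to be found in the camera images.
- clip: Flat C-shaped steel spring clip, 5 mm thick, about 65 g, lying flat on the board. Origin: centre of its round pocket, on the underside; +x out of the mouth (the way it is pushed on), z up. Pocket's back wall at x -8.5 mm; 34 mm wide bridge to x -20, 20 mm wide tail to x -55 carrying an upright finger tab. Prongs reach x +20 mm, 36 mm wide over their flared tips.
- tab (a point): Middle of the clip's upright steel finger tab, where to grip it: 48 mm behind the pocket centre (clip x) and 25 mm above the clip's underside. The tab is 10 mm thick along the clip's x, 26 mm wide along y and rises to 40 mm above the underside; the tail under it is 5 mm thick. Axes as the clip's.
- mouth (a point): Narrowest point of the clip's mouth, 8.5 mm ahead of the pocket centre, on the underside: 11 mm wide at rest between two sprung prongs, flaring outwards at 30 degrees each side to 26 mm. A 16 mm shaft touches the flares when its axis is about 15 mm ahead of the pocket centre and snaps in once it passes 8 mm. Needs roughly 10 to 17 N of push, by hidden friction; the force then drops.
- groove (a point): Axis of the spindle at the bottom of its groove, level with the pulley's top face; moves with the spindle. +x: the way the spindle yields and the clip is pushed; z up. Groove 8 mm high, shaft in it 16 mm diameter; above it a cap 25 mm diameter, 8 mm high; below it the flat-topped idler pulley, 60 mm diameter. With the clip home, the clip's origin is here (0 to 3 mm higher).
- carriage (a joint): How far the idler spindle with its pulley has been pushed back along +x of the drive unit (m): 0 = at rest at its front stop, 0.030 = rear end of travel. A spring returns it: 2.4 N to start, plus 0.6 N per mm (about 20 N at the end), damped (120 N s/m).
- unit: Drive unit fixed on the bench: aluminium housing 220 x 150 mm, 60 mm high. Origin: centre of its underside, +x towards the fixed motor pulley (48 mm diameter, at x +65 mm, 88 mm high). The idler spindle at rest is at x -50 mm; its pulley's top face is 84 mm and its cap's top 100 mm above the bench. The -x side is clear for the approach.
- board: White plastic cutting board fixed on the bench, 260 x 220 mm, 12 mm thick; origin at the centre of its underside. The clip lies on it.
- bowl: Loose steel mixing bowl, 150 mm wide at the rim, 65 mm high; origin at the centre of its underside. Leave alone.
- jar: Loose closed glass jar, 60 mm diameter, 90 mm high; origin at the centre of its underside. Leave alone.
- cup: Loose open steel portion cup, 60 mm diameter, 50 mm high; origin at the centre of its underside. Leave alone.
Not all that is in view belongs to the job. Leave any red look-alike of the clip alone.

How it is judged:
On the way, in this order (a step that is already met when the one before it is completed fails the run):
1. the clip is lifted off the board (z of clip in the frame of board above 0.035 m), for 0.1 s.
2. the clip has snapped onto the spindle groove (horizontal distance between clip and groove below 0.003 m and z of clip in the frame of groove between -0.002 and 0.005 m and angle between clip's own z axis and vertical below 0.15 rad), for 0.2 s.
At the end, for the whole second after the job is handed in: The clip sits in the spindle groove, its pocket centre within 3 mm (horizontally) of the spindle axis and -2 to +5 mm in height from the groove's bottom, flat within 0.15 rad, at rest; the spindle is back within 3 mm of its rest position; bowl, jar and cup are within 30 mm of where they stood (all of step 2 and value of joint carriage below 0.003 m and linear speed of clip below 0.02 m/s and distance of each of bowl, jar, cup from where it was at the start of the episode below 0.03 m); the robot touches nothing.
It fails at once if the spindle was still pushed on after the clip had snapped home (back more than 19 mm with the clip home) (horizontal distance between clip and groove below 0.003 m and z of clip in the frame of groove between -0.002 and 0.005 m and angle between clip's own z axis and vertical below 0.15 rad and value of joint carriage above 0.019 m).
It fails at once if the spindle was rammed back to the end of its travel (pushed back more than 28 mm) (value of joint carriage above 0.028 m).
It fails at once if the clip was forced against the drive with more than 40 N (contact force between clip and unit above 40 N).
It fails at once if the robot hit the drive with more than 30 N (contact force between the arm and unit above 30 N).
It fails at once if the bowl, jar or cup was knocked about (distance of any of bowl, jar, cup from where it was at the start of the episode above 0.05 m).
It also fails if it takes over 48 s, if anything falls off the work surface, if the arm or the gripper's body presses on something with over 40 N, if the wrist force passes 120 N, or if a joint passes its speed limit or range.

ROBOT

A 6-joint arm with a two-finger parallel gripper is mounted at the origin on the work surface. World frame = base frame: x ahead of the robot, y to its left, z up, the work surface at z = 0. Lengths are in m, angles in rad, forces in N, time in s.
With the tool pointing down it reaches from about 0.35 to 0.95 m from the base axis. Payload 17.4 kg.
Tool frame: the origin (TCP) lies at the centre of the arm's flange, where the gripper is bolted on; the fingertips stand 186 mm ahead of it and the grasp point (between the pads) lies 167 mm ahead of it (arm.tips_ahead is the distance from the TCP to the fingertips, in m); y points along the fingers, x is the direction in which the jaws open and shut, and the axes are right-handed (so a half turn about y gives the same grasp; the last joint's range is limited). The gripper opens to 93 mm and grips with 3 to 60 N. Pads are 15 mm wide; open, the fingers measure 128 mm over their backs; the gripper's body (75 mm by 188 mm) begins 65 mm behind the grasp point.
Start: joints at [-1.363, 0.116, 1.442, -0, 1.584, -0.038], TCP at [0.164, -0.655, 0.405] pointing down, gripper open.
Joint ranges: [-2.83, 2.83], [-0.83, 2.19], [0.07, 2.5], [-1.14, 4.28], [0.01, 3], [-2.97, 2.97]. Speed limits (rad/s): [1.89, 1.89, 2.22, 3.14, 3.14, 3.14].

INTERFACE

Orientations are given as a unit quaternion [x, y, z, w].
In Python, from rig import arm, vision, finder gives the robot as it stands.
- The arm moves only by the shell command python3 -m handwheel 'ROWS' [OPENING] [FORCE]. ROWS is JSON, a list of rows, each a list of 4 numbers: the shift along the tool's x, y, z in mm, then the turn about the tool's y in degrees. In form: [[tx, ty, tz, yaw], ...]. A call has 1 to 5 rows; each row shifts and turns the pose as measured when the row begins, along the tool's axes as they then stand; what a row does not reach is not made up. A row lasts 1/10 s, in which the tool goes at most 50 mm and 8.59 degrees, less where a joint would pass 70% of its speed; a pose out of reach is approached as far as the arm can. A call is refused whole if a number of a shift passes 50 or a number of a turn 8.59, either way. A call with a gripper value outside its range is refused whole. OPENING is the gripper command: -1 is shut, 1 is fully open, values between are in proportion, set as the call begins (- or left out, the last holds). The fingers move at their own pace and stop on an object; FORCE is the grip in N (left out, the last holds). Time passes only in rows, so rows that do not move let the fingers close. It gives the time, the measured TCP pose, the force and the opening at its end, in the units of the state.
- arm.get_state(): the state, without advancing time (a new reading comes with each control period).
- vision.read_camera(name): name is "scene" or "side" or "wrist"; returns (picture, depth): 400x640x3 uint8, blue, green, red; 400x640 float32, m along the optical axis (not along the pixel's ray), 0 where there is no reading.
- vision.camera_params(name): a dict with "intrinsics" (3x3 intrinsics, pixels), "view" (4x4, takes a point from world to camera coordinates); the wrist camera has in their place "hand_eye" (4x4, takes a point from camera to tool coordinates, whose origin is the TCP and whose axes are the tool frame's). Camera axes: x right, y down, z forward; pixel columns grow to the right and rows downward; lengths in m; the calibration is good to about 2 mm. A picture is of the moment at which its call begins: read the wrist's pose just before it. camera_params takes no time and is no camera call.
- arm.finish_job(): hands the job in, once; it reports no verdict.
Trained networks look in the newest picture that a camera, given by its name, has taken for a name from the list of things; names that differ only in an ending like _2 or _b are one class to them, and where a whole thing is asked for, a point or a joint stands for the part that bears it (a point fixed in the world has none). Each returns a list of dicts, best first, with "score" (0 to 1); they miss things now and then, are a little off and sometimes report something else, mostly with a low value. They report only what shows in the picture. A call takes as long as a camera call. They do not tell look-alikes from the thing itself.
- finder.look_for(thing, camera): "rect" ([left, top, right, bottom] as shares, 0 to 1, of the picture: columns of its width, rows of its height, round what is visible of it).
- finder.cut_out(thing, camera): "mask" (400x640 bool, what is visible of it) and "rect" ([left, top, right, bottom] as shares, 0 to 1, of the picture: columns of its width, rows of its height, round what is visible of it).
- finder.landmark_of(thing, camera): "xy" ([column, row] as shares, 0 to 1, of the picture: columns of its width, rows of its height: a listed point, or the origin of a listed thing).
The state is a dict: "clock": time; "qpos": joint angles; "joint_velocities": joint speeds; "effort": joint torques, N m; "eef_pos": TCP position; "ee_rot": TCP orientation; "wrist_force": force on the tool from outside, world axes, zero at the start; "torque": the same for the moment, N m; "grip_width": finger opening in m.
Only numpy, scipy, OpenCV 4.12 (cv2) and the standard library are available. Lean on these libraries where they do the work, as an engineer would, in place of code of your own. Each camera call takes 0.05 s, during which the arm holds its last target.

## Working session

There is one attempt and no reset: what is moved stays moved. The work goes in short steps, Python scripts to look and compute and a shell command to move; the robot and the scene stay as the last step left them, time stands still between calls to the robot, and variables do not carry over. Pictures are saved under pics/ and viewed, and the job is handed in when it is done.

```bash
ls; mkdir -p pics; python3 - <<'E'
from rig import arm, vision, finder
import cv2,numpy as np
s=arm.get_state(); print({k:np.round(v,3).tolist() for k,v in s.items()})
for c in ["scene","side"]:
    p,d=vision.read_camera(c); cv2.imwrite(f"pics/{c}0.png",p); np.save(f"{c}_d.npy",d); cv2.imwrite(f"{c}_raw.png",p)
    q=vision.camera_params(c); print(c,np.round(q["intrinsics"],1).tolist(),np.round(q["view"],4).tolist())
    for t in ["clip","tab","mouth","groove","unit","board"]:
        print(c,t,[(np.round(np.array(r["xy"])*[640,400],1).tolist(),round(r["score"],2)) for r in finder.landmark_of(t,c)])
print(np.round(vision.camera_params("wrist")["hand_eye"],4).tolist(),np.round(vision.camera_params("wrist")["intrinsics"],1).tolist())
print(arm.get_state()["clock"])
E
```

```text
pics
{'clock': 0.0, 'qpos': [-1.363, 0.116, 1.442, -0.0, 1.584, -0.038], 'joint_velocities': [0.002, -0.0, 0.002, -0.0, -0.0, -0.0], 'effort': [-0.002, -72.125, -62.261, 0.078, 0.024, -0.0], 'eef_pos': [0.164, -0.655, 0.404], 'ee_rot': [-0.557, 0.435, -0.435, 0.558], 'wrist_force': [0.24, 0.192, 0.023], 'torque': [-0.022, 0.049, -0.046], 'grip_width': 0.093}
scene [[382.2, 0.0, 314.9], [0.0, 382.2, 198.9], [0.0, 0.0, 1.0]] [[0.4738, 0.8806, -0.0061, -0.2287], [0.4569, -0.2517, -0.8532, -0.1752], [-0.7528, 0.4014, -0.5216, 1.5396], [0.0, 0.0, 0.0, 1.0]]
scene clip [([371.9, 164.8], 0.6), ([347.6, 172.3], 0.52), ([391.9, 190.6], 0.47)]
scene tab [([249.4, 224.9], 0.67), ([394.3, 180.9], 0.5), ([348.4, 172.8], 0.48), ([365.2, 157.2], 0.43)]
scene mouth [([381.9, 199.1], 0.59), ([371.5, 163.0], 0.56), ([342.8, 169.2], 0.5), ([396.4, 192.9], 0.44)]
scene groove [([251.9, 224.5], 0.75), ([266.1, 262.4], 0.67)]
scene unit [([264.7, 259.0], 0.87)]
scene board [([382.8, 197.3], 0.69)]
side [[381.7, 0.0, 320.2], [0.0, 381.7, 200.7], [0.0, 0.0, 1.0]] [[-0.809, -0.5878, 0.0035, 0.4261], [-0.4109, 0.5612, -0.7185, 0.285], [0.4203, -0.5827, -0.6955, 0.9377], [0.0, 0.0, 0.0, 1.0]]
side clip [([345.1, 324.4], 0.83), ([262.4, 286.5], 0.66), ([310.7, 368.6], 0.55), ([273.0, 276.8], 0.43)]
side tab [([330.1, 305.2], 0.9), ([321.0, 343.4], 0.85), ([265.5, 293.7], 0.65)]
side mouth [([310.1, 376.2], 0.9), ([348.9, 325.0], 0.68), ([258.7, 283.8], 0.58), ([261.8, 289.3], 0.25)]
side groove [([347.4, 156.1], 0.57), ([263.9, 293.6], 0.47)]
side unit [([337.7, 178.9], 0.95), ([348.3, 235.0], 0.73)]
side board [([275.0, 279.3], 0.83)]
[[1.0, -0.0007, -0.0, -0.0003], [-0.0001, -0.2403, 0.9707, 0.0216], [-0.0007, -0.9707, -0.2403, 0.0655], [0.0, 0.0, 0.0, 1.0]] [[286.8, 0.0, 322.2], [0.0, 286.8, 197.0], [0.0, 0.0, 1.0]]
0.7
```

View pics/scene0.png

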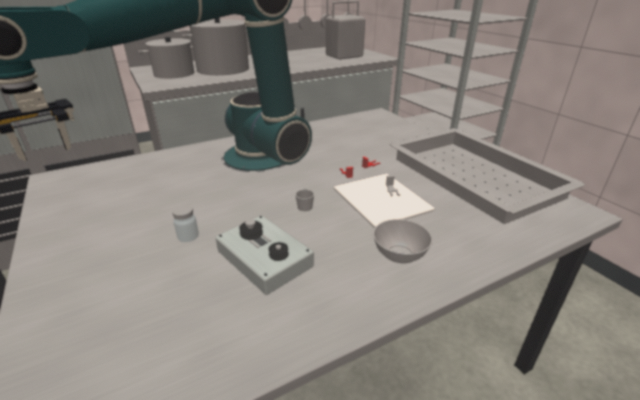

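View pics/side0.png

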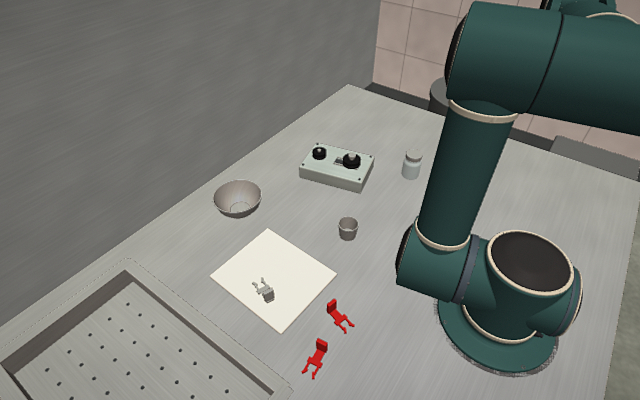

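The scene shows three candidates: a grey clip on the white board (side ≈(263,289), scene ≈(392,187)) and two red look-alikes on the bench (side ≈(340,316) and (316,358)). The grey one lies on the board, so it is the one meant. I'll enlarge it to confirm and compute positions.

```bash
cat > h.py <<'E'
from rig import arm, vision, finder
import cv2,numpy as np
from scipy.spatial.transform import Rotation as R
def onplane(c,uv,z):
    q=vision.camera_params(c);K=np.array(q["intrinsics"]);V=np.array(q["view"])
    Rm,t=V[:3,:3],V[:3,3];o=-Rm.T@t;d=Rm.T@np.linalg.inv(K)@np.array([uv[0],uv[1],1.])
    return o+d*(z-o[2])/d[2]
def cloud(c,d):
    q=vision.camera_params(c);K=np.array(q["intrinsics"]);V=np.array(q["view"])
    v,u=np.mgrid[0:400,0:640];P=np.stack([(u-K[0,2])/K[0,0]*d,(v-K[1,2])/K[1,1]*d,d],-1)
    return (P-V[:3,3])@V[:3,:3]
def proj(c,X):
    q=vision.camera_params(c);K=np.array(q["intrinsics"]);V=np.array(q["view"])
    p=K@(V[:3,:3]@np.array(X)+V[:3,3]);return p[:2]/p[2]
E
python3 - <<'E'
from h import *
p=cv2.imread("side_raw.png")
a=cv2.resize(p[265:310,235:300],None,fx=9,fy=9,interpolation=cv2.INTER_CUBIC);cv2.imwrite("pics/clipcrop.png",a)
b=cv2.resize(p[135:195,290:385],None,fx=8,fy=8,interpolation=cv2.INTER_CUBIC);cv2.imwrite("pics/unitcrop.png",b)
X=cloud("side",np.load("side_d.npy"))
for n,uv in dict(tab=(268,294),clip=(262,286)).items(): print(n,X[uv[1],uv[0]])
for n,uv,z in [("tab",(265.5,293.7),.037),("clip",(262.4,286.5),.017),("mouth",(258.7,283.8),.012)]: print(n,onplane("side",uv,z))
# unit top plane
m=(X[...,2]>.05)&(X[...,2]<.07)
m[:, :280]=0;m[:,390:]=0;m[:130]=0;m[200:]=0
Q=X[m][:,:2];r=cv2.minAreaRect(Q.astype(np.float32)*1000);print("unit",r,len(Q))
for lo,hi in [(.075,.095),(.095,.105),(.082,.086),(.086,.09)]:
    m=(X[...,2]>lo)&(X[...,2]<hi);m[:, :280]=0;m[:,390:]=0;m[:130]=0;m[200:]=0
    print(lo,hi,m.sum(),X[m].mean(0) if m.any() else 0, cv2.minEnclosingCircle(X[m][:,:2].astype(np.float32)*1000))
for o in ["bowl","jar","cup"]:
    for r in finder.cut_out(o,"side")[:1]: 
        Q=X[r["mask"]&(X[...,2]>.02)];print(o,r["score"],Q.mean(0),cv2.minEnclosingCircle(Q[:,:2].astype(np.float32)*1000))
E
```

```text
tab [0.46809232 0.29742295 0.0450432 ]
clip [0.51209424 0.2754174  0.013187  ]
tab [0.47760014 0.29704325 0.037     ]
clip [0.50824337 0.27756387 0.017     ]
mouth [0.52412999 0.27499002 0.012     ]
unit ((615.1521606445312, -218.0460662841797), (218.4960174560547, 154.66668701171875), 13.962872505187988) 1585
0.075 0.095 262 [ 0.61208674 -0.21484013  0.08445158] ((620.263916015625, -217.06565856933594), 83.38421630859375)
0.095 0.105 34 [ 0.56654563 -0.22848127  0.10054835] ((566.7542724609375, -229.795166015625), 12.98171329498291)
0.082 0.086 174 [ 0.61526774 -0.21498015  0.08421492] ((620.263916015625, -217.06565856933594), 83.38421630859375)
0.086 0.09 54 [ 0.59530832 -0.22029077  0.08704799] ((616.6727294921875, -213.8870086669922), 78.05039978027344)
bowl 0.74 [0.47084013 0.29657782 0.04525447] ((295.783447265625, 449.00799560546875), 295.5375061035156)
jar 0.68 [ 0.4059908  -0.34952694  0.06605824] ((241.42953491210938, 122.79608154296875), 542.683349609375)
cup 0.61 [ 0.43364262 -0.0066526   0.043748  ] ((258.88458251953125, 299.6021423339844), 387.73602294921875)
```

View pics/clipcrop.png

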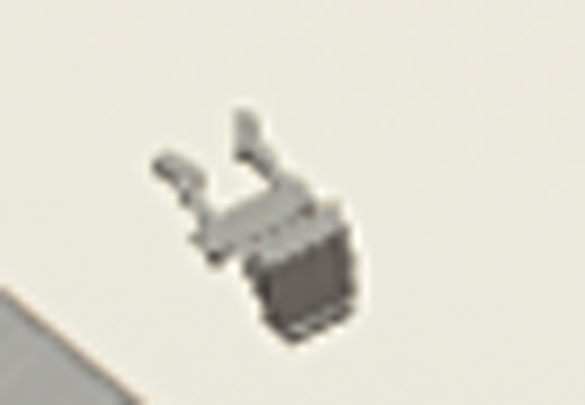

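View pics/unitcrop.png

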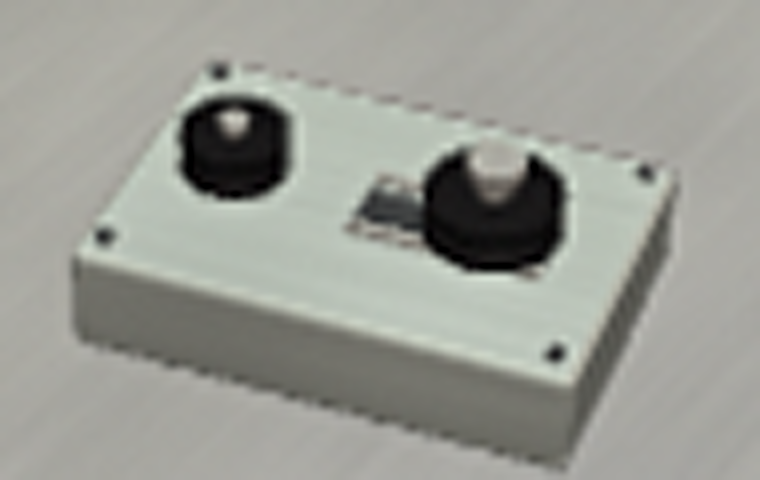

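The crops confirm it: the grey clip has its tab at the back and its mouth pointing up-left in the side view, away from the robot. The idler is the wider pulley with the bright cap, side ≈(352,157). Next I'll plan the move to look from above.

```bash
cat >> h.py <<'E'
def plan(target_xy=None,z=None,head=None,full=False):
    """target tcp; head = desired world heading (deg) of tool x. prints tool-axis shift & yaw"""
    s=arm.get_state();Rt=R.from_quat(s["ee_rot"]).as_matrix();p=np.array(s["eef_pos"])
    t=np.array([*(target_xy if target_xy is not None else p[:2]),z if z is not None else p[2]])
    print("clk",round(s["clock"],2),"tcp",np.round(p*1000,1),"xhead %.2f"%np.degrees(np.arctan2(Rt[1,0],Rt[0,0])),"yax",np.round(Rt[:,1],3),"F",np.round(s["wrist_force"],1),"grip",round(s["grip_width"]*1000,1))
    print("shift tool mm",np.round(Rt.T@(t-p)*1000,1))
    if head is not None:
        h=np.degrees(np.arctan2(Rt[1,0],Rt[0,0]));d=(head-h+90)%180-90
        print("tool yaw deg (sign: y down => -world)",round(-d if Rt[2,1]<0 else d,2))
E
python3 - <<'E'
from h import *
print(np.round(R.from_quat(arm.get_state()["ee_rot"]).as_matrix(),3))
plan((.478,.297),.405,-25.5)
plan((.5,-.05),.405,-25.5)
X=cloud("side",np.load("side_d.npy"))
for n,uv in dict(bowl=(237,190),bowlr=(262,192),jar=(413,155),cup=(348,222)).items(): print(n,X[uv[1],uv[0]])
E
```

```text
[[ 0.243  0.     0.97 ]
 [-0.97  -0.     0.243]
 [ 0.    -1.    -0.   ]]
clk 0.85 tcp [ 164.2 -654.7  404.8] xhead -75.92 yax [ 0. -0. -1.] F [-0.3  0.2 -0.1] grip 93.0
shift tool mm [-8.468e+02 -3.000e-01  5.359e+02]
tool yaw deg (sign: y down => -world) -50.42
clk 0.85 tcp [ 164.2 -654.7  404.8] xhead -75.92 yax [ 0. -0. -1.] F [-0.3  0.2 -0.1] grip 93.0
shift tool mm [-5.048e+02 -2.000e-01  4.728e+02]
tool yaw deg (sign: y down => -world) -50.42
bowl [0.80783199 0.0646895  0.03279409]
bowlr [0.76107484 0.00283027 0.0035139 ]
jar [ 0.40995077 -0.35719015  0.09230414]
cup [ 0.44982732 -0.03368962  0.025551  ]
```

```bash
python3 -m handwheel '[[-36,0,34,0],[-36,0,34,0],[-36,0,34,0],[-36,0,34,0],[-36,0,34,0]]' -0.1; python3 -m handwheel '[[-36,0,34,0],[-36,0,34,0],[-36,0,34,0],[-36,0,34,0],[-36,0,34,0]]'; python3 -m handwheel '[[-36,0,34,0],[-36,0,34,0],[-36,0,34,0],[-36,0,34,0],[0,0,0,-8.5]]';  python3 -m handwheel '[[0,0,0,-8.5],[0,0,0,-8.5],[0,0,0,-8.5],[0,0,0,-8.5],[0,0,0,-8.5]]'; python3 - <<'E'
from h import *
plan((.478,.297),.405,-25.5)
E
```

```text
clock: 1.35
eef_pos: [0.285, -0.4377, 0.4023]
ee_rot: [-0.556, 0.438, -0.436, 0.556]
wrist_force: [0.9, -0.7, 0.8]
grip_width: 0.0574
clock: 1.85
eef_pos: [0.4062, -0.2189, 0.4038]
ee_rot: [-0.555, 0.437, -0.438, 0.556]
wrist_force: [-0.1, -0.4, 0.6]
grip_width: 0.0419
clock: 2.35
eef_pos: [0.5047, -0.0396, 0.4054]
ee_rot: [-0.586, 0.393, -0.397, 0.588]
wrist_force: [0.5, -1.0, -0.0]
grip_width: 0.0421
clock: 2.85
eef_pos: [0.5053, -0.0367, 0.4056]
ee_rot: [-0.69, 0.149, -0.153, 0.691]
wrist_force: [-0.4, 0.2, 0.4]
grip_width: 0.0419
clk 2.85 tcp [505.3 -36.7 405.6] xhead -24.65 yax [ 0.006 -0.001 -1.   ] F [-0.4  0.2  0.4] grip 41.9
shift tool mm [-1.640e+02  2.000e-01  2.919e+02]
tool yaw deg (sign: y down => -world) 0.85
```

```bash
python3 -m handwheel '[[-25,0,43,0],[-25,0,43,0],[-25,0,43,0],[-25,0,43,0],[-25,10,40,0]]';  python3 -m handwheel '[[-20,40,36,0],[0,40,10,0],[0,20,0,0],[0,0,0,0]]'; cat > look.py <<'E'
import sys
from h import *
tag=sys.argv[1]; s=arm.get_state()
p,d=vision.read_camera("wrist");cv2.imwrite(f"pics/w{tag}.png",p);np.save(f"w{tag}.npy",d)
q=vision.camera_params("wrist");H=np.array(q["hand_eye"]);K=np.array(q["intrinsics"])
T=np.eye(4);T[:3,:3]=R.from_quat(s["ee_rot"]).as_matrix();T[:3,3]=s["eef_pos"];W=T@H;np.savez(f"w{tag}_pose.npz",W=W,K=K)
plan()
def wp(uv,z):
    r=W[:3,:3]@np.linalg.inv(K)@np.array([uv[0],uv[1],1]);return W[:3,3]+r*(z-W[2,3])/r[2]
for t,z in eval(sys.argv[2]):
    for r in finder.landmark_of(t,"wrist")[:2]:
        uv=np.array(r["xy"])*[640,400];print(t,uv.round(1),round(r["score"],2),np.round(wp(uv,z)*1000,1))
E
python3 look.py 1 '[("clip",.012),("tab",.037),("mouth",.012)]'
```

```text
clock: 3.35
eef_pos: [0.4779, 0.2097, 0.397]
ee_rot: [-0.69, 0.147, -0.154, 0.692]
wrist_force: [1.2, -0.5, -0.2]
grip_width: 0.0419
clock: 3.75
eef_pos: [0.4779, 0.2617, 0.2994]
ee_rot: [-0.69, 0.144, -0.152, 0.693]
wrist_force: [-0.1, 0.7, -0.3]
grip_width: 0.0422
clk 3.8 tcp [478.1 261.5 300.9] xhead -24.16 yax [ 0.013  0.002 -1.   ] F [-0.4 -0.7 -0. ] grip 42.1
shift tool mm [0. 0. 0.]
clip [ 97.2 182.3] 0.98 [294.5 362.1  12. ]
clip [345.2 168.7] 0.81 [511.3 278.5  12. ]
tab [295.5 175.5] 0.86 [469.9 294.6  37. ]
tab [110.3 229.7] 0.71 [300.2 318.1  37. ]
mouth [358.5 167.4] 0.86 [523.1 274.5  12. ]
mouth [ 94.2 172.6] 0.73 [297.3 370.9  12. ]
```

View pics/w1.png

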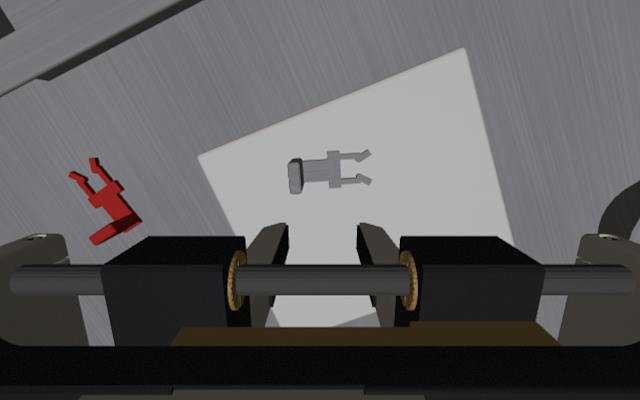

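The clip is at wrist (330,170), lying nearly along the image rows, with its tab at (295,176). The red look-alike is at (105,205). I'll refine the pose by fitting the silhouette.

```bash
cat > fit.py <<'E'
from h import *
from scipy.optimize import minimize
p=cv2.imread("pics/w1.png");z=np.load("w1_pose.npz");W,K=z["W"],z["K"];Wi=np.linalg.inv(W)
g=p[140:200,270:390];
ms=[r["mask"] for r in finder.cut_out("clip","wrist") if 0.45<(r["rect"][0]+r["rect"][2])/2<0.6]
m=ms[0].astype(np.uint8);print(m.sum())
S=4
def pts(P,x,y,a,z0=.012):
    P=np.array(P,float)/1000;c,s=np.cos(a),np.sin(a)
    w=np.c_[x+c*P[:,0]-s*P[:,1],y+s*P[:,0]+c*P[:,1],z0+P[:,2],np.ones(len(P))]
    q=(Wi@w.T)[:3];q=K@q;return ((q[:2]/q[2]).T)
polys=[]
for zz in (0,5):
    polys+= [[(-20,-17,zz),(-8.5,-17,zz),(-8.5,17,zz),(-20,17,zz)],[(-55,-10,zz),(-20,-10,zz),(-20,10,zz),(-55,10,zz)]]
    for sg in (1,-1):
        polys+=[[(-8.5,sg*9,zz),(-8.5,sg*13,zz),(8.5,sg*9.5,zz),(8.5,sg*5.5,zz)],[(8.5,sg*5.5,zz),(8.5,sg*9.5,zz),(18,sg*18,zz),(20,sg*13,zz)]]
tab=[(x,y,zz) for x in(-53,-43) for y in(-13,13) for zz in(0,40)]
def render(v,tz=0):
    im=np.zeros((400,640),np.float32)
    big=np.zeros((80*S,140*S),np.uint8)
    f=lambda P:np.round((pts(P,*v)-[260,130]+.5)*S*16).astype(np.int32)
    for P in polys: cv2.fillPoly(big,[f(P)],255,shift=4)
    cv2.fillPoly(big,[cv2.convexHull(f(tab))],255,shift=4)
    return cv2.resize(big,(140,80),interpolation=cv2.INTER_AREA)/255.
M=cv2.GaussianBlur(m[130:210,260:400].astype(np.float32),(0,0),1)
def cost(q): return ((cv2.GaussianBlur(render((q[0]/1000,q[1]/1000,np.radians(q[2]))),(0,0),1)-M)**2).sum()
best=min((minimize(cost,[x0,y0,a],method="Nelder-Mead",options=dict(initial_simplex=[[x0,y0,a],[x0+4,y0,a],[x0,y0+4,a],[x0,y0,a+4]])) for x0,y0 in[(513,279),(516,277)] for a in(-26,-21)),key=lambda r:r.fun)
print(best.x,best.fun)
v=(best.x[0]/1000,best.x[1]/1000,np.radians(best.x[2]))
big=cv2.resize(p[130:210,260:400],None,fx=5,fy=5,interpolation=cv2.INTER_CUBIC)
for P in polys+[tab]:
    h=pts(P,*v)-[260,130]+.5
    if len(P)==8:h=cv2.convexHull(h.astype(np.float32))[:,0]
    cv2.polylines(big,[np.round(h*5).astype(np.int32)],True,(0,0,255),1)
cs,_=cv2.findContours(cv2.resize(m[130:210,260:400],None,fx=5,fy=5,interpolation=0),0,2);cv2.drawContours(big,cs,-1,(0,255,0),1)
cv2.imwrite("pics/fit1.png",big)
E
python3 fit.py
```

```text
1932
[515.04152854 277.35868153 -20.53071129] 118.81837174669218
```

View pics/fit1.png

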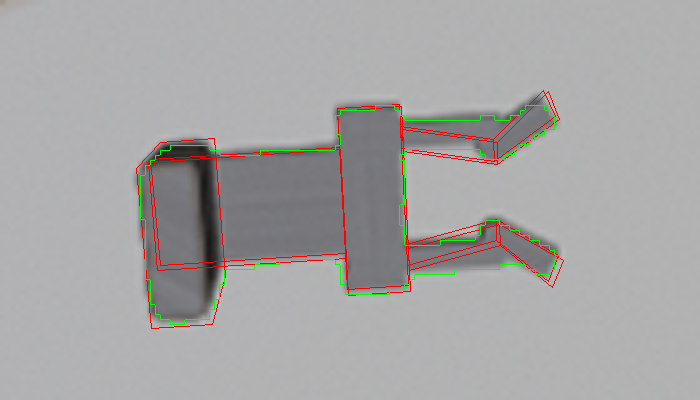

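```bash
python3 -m handwheel '[[0,0,0,-3.6],[0,0,0,0]]'; python3 - <<'E'
from h import *
plan((.4685,.294),.206,-20.5)
E
```

```text
clock: 4.2
eef_pos: [0.4793, 0.2604, 0.3067]
ee_rot: [-0.692, 0.12, -0.133, 0.699]
wrist_force: [-0.1, 0.2, -0.7]
grip_width: 0.0416
clk 4.2 tcp [479.3 260.4 306.7] xhead -20.63 yax [ 0.021  0.006 -1.   ] F [-0.1  0.2 -0.7] grip 41.6
shift tool mm [-23.7 100.6  26.4]
tool yaw deg (sign: y down => -world) -0.13
```

```bash
for i in 1 2 3; do python3 -m handwheel '[[0,0,0,0]]' | sed -n 1,3p; done
```

```text
clock: 4.3
eef_pos: [0.4794, 0.2601, 0.3077]
ee_rot: [-0.692, 0.12, -0.135, 0.699]
clock: 4.4
eef_pos: [0.4795, 0.26, 0.3083]
ee_rot: [-0.692, 0.12, -0.135, 0.699]
clock: 4.5
eef_pos: [0.4796, 0.2599, 0.3087]
ee_rot: [-0.691, 0.121, -0.136, 0.699]
```

```bash
python3 -m handwheel '[[-13,0,15,0],[-12,20,13,0],[0,30,0,0],[0,10,0,0]]'; python3 - <<'E'
from h import *
plan((.4665,.293),.206,-20.5)
E
```

```text
clock: 4.9
eef_pos: [0.4678, 0.2965, 0.2495]
ee_rot: [-0.69, 0.121, -0.138, 0.7]
wrist_force: [-0.7, 0.1, -0.4]
grip_width: 0.0413
clk 4.9 tcp [467.8 296.5 249.5] xhead -21.12 yax [ 0.027  0.009 -1.   ] F [-0.7  0.1 -0.4] grip 41.3
shift tool mm [-0.9 43.4 -4.5]
tool yaw deg (sign: y down => -world) -0.62
```

```bash
python3 -m handwheel '[[-1,25,-3,-0.6],[-1,15,-1.5,0],[0,3,0,0]]'; python3 look.py 2 '[("tab",.037)]'
```

```text
clock: 5.2
eef_pos: [0.4657, 0.2932, 0.2054]
ee_rot: [-0.691, 0.117, -0.135, 0.7]
wrist_force: [0.1, 0.2, 1.0]
grip_width: 0.0422
clk 5.25 tcp [465.8 293.3 205.7] xhead -20.59 yax [ 0.027  0.009 -1.   ] F [ 0.9 -1.9 -0.6] grip 41.9
shift tool mm [0. 0. 0.]
tab [324.4 253. ] 0.98 [469.9 292.3  37. ]
```

View pics/w2.png

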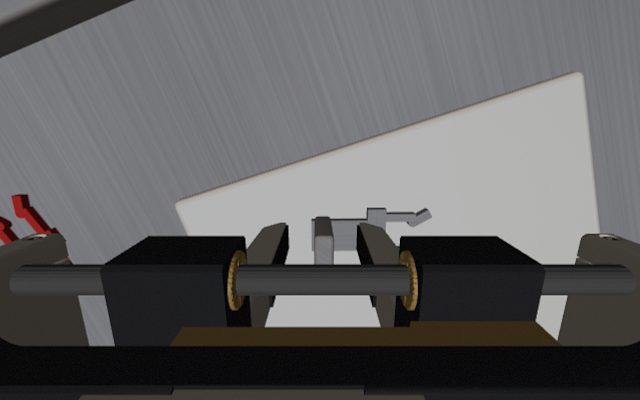

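The tab, at wrist (324,240), is centred between the open pads at x 288 and 358, so I'll close and lift.

```bash
python3 -m handwheel '[[0,0,0,0],[0,0,0,0],[0,0,0,0],[0,0,0,0],[0,0,0,0]]' -1 45;  python3 - <<'E'
from h import *
plan()
E
python3 -m handwheel '[[0,-10,0,0],[0,-30,0,0],[0,-40,0,0],[0,-40,0,0],[0,-10,0,0]]'; python3 look.py 3 '[]'
```

```text
clock: 5.8
eef_pos: [0.4671, 0.2939, 0.2108]
ee_rot: [-0.689, 0.116, -0.137, 0.702]
wrist_force: [-1.0, 0.7, 0.1]
grip_width: 0.0097
clk 5.8 tcp [467.1 293.9 210.8] xhead -20.63 yax [ 0.033  0.012 -0.999] F [-1.   0.7  0.1] grip 9.7
shift tool mm [0. 0. 0.]
clock: 6.3
eef_pos: [0.462, 0.2919, 0.3458]
ee_rot: [-0.69, 0.117, -0.136, 0.701]
wrist_force: [0.1, -0.2, -0.4]
grip_width: 0.0095
clk 6.35 tcp [462.  291.9 345.6] xhead -20.63 yax [ 0.029  0.01  -1.   ] F [ 0.5 -0.   1.5] grip 9.8
shift tool mm [0. 0. 0.]
```

View pics/w3.png

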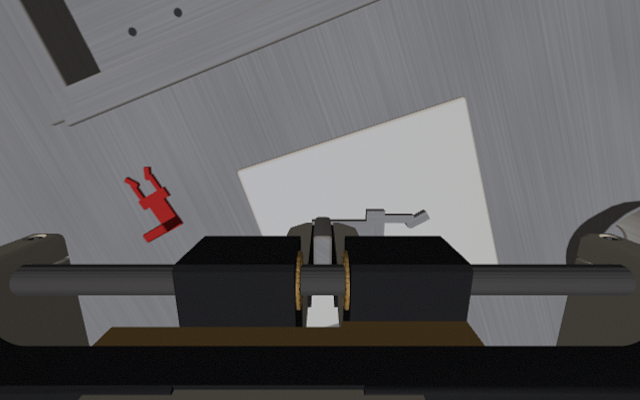

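The clip came up with the gripper: its bridge is at wrist (375,222), the prongs at (415,216) and the tab is between the pads. I'll measure its pose in the tool frame.

```bash
python3 - <<'E'
from h import *
p=cv2.imread("pics/w3.png");d=np.load("w3.npy");K=np.load("w3_pose.npz")["K"]
H=np.array(vision.camera_params("wrist")["hand_eye"])
v,u=np.mgrid[0:400,0:640];C=np.stack([(u-K[0,2])/K[0,0]*d,(v-K[1,2])/K[1,1]*d,d],-1);T=C@H[:3,:3].T+H[:3,3]
for uv in [(345,219),(355,219),(370,214),(375,214),(380,214),(375,225),(375,232),(395,217),(405,217),(418,216),(422,214),(424,216),(322,222),(322,226)]:print(uv,p[uv[1],uv[0]],np.round(T[uv[1],uv[0]]*1000,1))
b=cv2.resize(p[195:255,270:450],None,fx=4.4,fy=4.4,interpolation=cv2.INTER_CUBIC);cv2.imwrite("pics/w3c.png",b)
E
```

```text
(345, 219) [114 113 114] [ 25.4 336.1 -38. ]
(355, 219) [113 113 114] [ 37.  336.3 -38.1]
(370, 214) [128 124 123] [ 29.5 195.2  11.9]
(375, 214) [128 123 123] [ 32.7 195.1  11.9]
(380, 214) [128 123 122] [ 35.6 194.3  12.2]
(375, 225) [126 122 122] [ 32.9 194.5   4.8]
(375, 232) [125 121 121] [ 33.2 195.4  -0.3]
(395, 217) [129 125 124] [ 45.6 195.6   9.8]
(405, 217) [130 125 125] [ 52.  195.8   9.7]
(418, 216) [119 116 116] [ 60.1 195.4  10.5]
(422, 214) [135 130 130] [ 62.5 195.5  11.8]
(424, 216) [125 121 120] [ 63.6 194.7  10.7]
(322, 222) [48 51 53] [ -0.9 185.6   9.9]
(322, 226) [48 49 52] [ -0.9 177.8  10.1]
```

View pics/w3c.png

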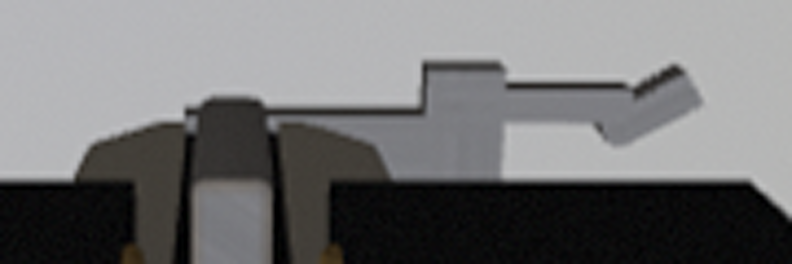

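```bash
python3 -m handwheel '[[0,0,0,-7],[0,0,0,-7],[0,0,0,-7],[0,0,0,-7],[0,0,0,-6.6]]'|head -2;  python3 - <<'E'
from h import *
plan((.45,-.255),.345,14)
E
```

```text
clock: 6.85
eef_pos: [0.4614, 0.2916, 0.3422]
clk 6.85 tcp [461.4 291.6 342.2] xhead 15.17 yax [ 0.026  0.008 -1.   ] F [-0.3 -0.6  0.6] grip 9.6
shift tool mm [-153.8   -7.6 -524.5]
tool yaw deg (sign: y down => -world) 1.17
```

```bash
python3 -m handwheel '[[-13,0,-44,0],[-13,0,-44,0],[-13,0,-44,0],[-13,0,-44,0],[-13,0,-44,0]]'; python3 -m handwheel '[[-13,0,-44,0],[-13,0,-44,0],[-13,0,-44,0],[-13,0,-44,0],[-13,0,-44,0]]';   python3 - <<'E'
from h import *
plan((.45,-.255),.32,14)
E
```

```text
clock: 7.35
eef_pos: [0.4558, 0.0592, 0.3338]
ee_rot: [-0.699, -0.105, 0.091, 0.702]
wrist_force: [-0.2, 0.1, -1.4]
grip_width: 0.0102
clock: 7.85
eef_pos: [0.4503, -0.1792, 0.3275]
ee_rot: [-0.698, -0.104, 0.093, 0.702]
wrist_force: [0.0, 0.7, -0.1]
grip_width: 0.0097
clk 7.85 tcp [ 450.3 -179.2  327.5] xhead 15.98 yax [ 0.015  0.008 -1.   ] F [ 0.   0.7 -0.1] grip 9.7
shift tool mm [-21.3   6.9 -72.8]
tool yaw deg (sign: y down => -world) 1.98
```

```bash
python3 -m handwheel '[[-10,0,-36,1],[-8,0,-30,1],[-3,2,-6,0],[0,2,0,0]]'; python3 look.py 4 '[("groove",.084),("mouth",.12),("clip",.12)]'; python3 - <<'E'
from h import *
p,d=vision.read_camera("side");cv2.imwrite("pics/s4.png",cv2.resize(p[110:260,280:460],None,fx=4.4,fy=4,interpolation=cv2.INTER_CUBIC));np.save("s4.npy",d)
E
```

```text
clock: 8.25
eef_pos: [0.4468, -0.2619, 0.3182]
ee_rot: [-0.699, -0.087, 0.08, 0.705]
wrist_force: [-0.2, 0.2, -0.3]
grip_width: 0.0102
clk 8.3 tcp [ 446.9 -261.3  317.8] xhead 13.58 yax [ 0.009  0.01  -1.   ] F [-0.7  0.3 -1.6] grip 9.8
shift tool mm [0. 0. 0.]
groove [474.1 211.1] 0.58 [ 562.8 -230.    84. ]
mouth [409.3 234.1] 0.6 [ 504.4 -249.2  120. ]
clip [393.2 235.5] 0.93 [ 494.3 -252.5  120. ]
```

View pics/w4.png

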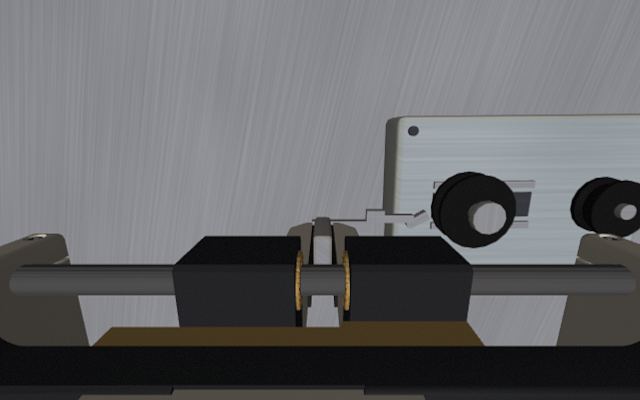

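View pics/s4.png

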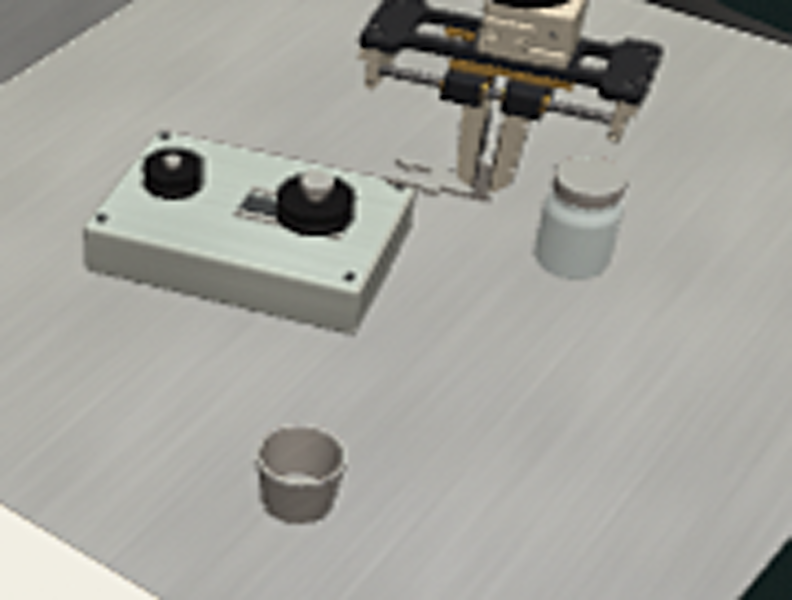

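In the wrist view the cap is at (489,218), the idler pulley at (472,211) and the clip prongs at (415,218). The side view shows the clip approaching the idler from its -x side, clear of the jar. I'll measure spindle and clip together in tool coordinates.

```bash
cat > rel.py <<'E'
import sys
from h import *
n=sys.argv[1];p=cv2.imread(f"pics/w{n}.png");d=np.load(f"w{n}.npy");z=np.load(f"w{n}_pose.npz");K,W=z["K"],z["W"]
H=np.array(vision.camera_params("wrist")["hand_eye"])
v,u=np.mgrid[0:400,0:640];C=np.stack([(u-K[0,2])/K[0,0]*d,(v-K[1,2])/K[1,1]*d,d],-1);T=C@H[:3,:3].T+H[:3,3];X=C@W[:3,:3].T+W[:3,3]
T*=1000;X*=1000
ok=(d>0)&(u>300)&(v<236)&(X[...,0]>500)
def rep(nm,m):
    if m.sum()<5: print(nm,m.sum());return
    (c,r)=cv2.minEnclosingCircle(X[m][:,:2].astype(np.float32));print(nm,m.sum(),"circ world",np.round(c,1),round(r,1),"z",X[m][:,2].mean().round(2),"tool y",T[m][:,1].mean().round(2))
cap=ok&(abs(X[...,2]-100)<3)&(np.hypot(X[...,0]-566,X[...,1]+230)<22);rep("cap",cap)
pul=ok&(abs(X[...,2]-84)<3)&(np.hypot(X[...,0]-566,X[...,1]+230)<40);rep("pulley",pul)
mot=ok&(abs(X[...,2]-88)<3)&(np.hypot(X[...,0]-678,X[...,1]+202)<32);rep("motor",mot)
hs=ok&(abs(X[...,2]-60)<3);Q=X[hs];print("housing z",Q[:,2].mean(), "left edge/top edge pts",hs.sum())
r=cv2.minAreaRect(Q[:,:2].astype(np.float32));print(r)
cl=(d>0)&(u>340)&(v<236)&(T[...,1]>188)&(T[...,1]<206)&(abs(T[...,2])<25)&(T[...,0]>25)&(T[...,0]<72)
Q=T[cl];
if len(Q)>10:
  print("clip n",len(Q),"tool min",Q.min(0).round(1),"max",Q.max(0).round(1),"topmed",np.median(Q[:,1]).round(2))
  Z=X[cl];A=np.c_[Q[:,0]-48,Q[:,2],np.ones(len(Q))];print("worldz plane coef /x,/z,at pocket",np.linalg.lstsq(A,Z[:,2],rcond=None)[0].round(3))
  b=Q[(Q[:,0]>29)&(Q[:,0]<39)];print("bridge z max",b[:,2].max() if len(b) else None, "tip zmax", Q[Q[:,0]>58][:,2].max())
E
python3 rel.py 4; python3 rel.py 3 | tail -3
```

```text
cap 834 circ world [ 567.1 -230.7] 12.7 z 98.44 tool y 221.16
pulley 2857 circ world [ 567.6 -230.6] 30.4 z 82.49 tool y 237.13
motor 203 circ world [ 678.6 -203.7] 6.9 z 86.35 tool y 234.61
housing z 58.57542531989378 left edge/top edge pts 19459
((609.9754028320312, -197.2039337158203), (216.1168975830078, 103.05512237548828), 13.524494171142578)
clip n 1047 tool min [ 25.  193.2  -2.1] max [ 67.1 201.8  14.8] topmed 195.48
worldz plane coef /x,/z,at pocket [ 7.00000e-03 -1.03000e-01  1.23799e+02]
bridge z max 14.590141690393056 tip zmax 13.675770624385748
clip n 1051 tool min [ 25.  193.3  -2.2] max [ 67.2 201.4  14.6] topmed 195.39
worldz plane coef /x,/z,at pocket [ 2.50000e-02 -1.00000e-01  1.52274e+02]
bridge z max 14.570016653385345 tip zmax 13.974926513231678
```

```bash
python3 -m handwheel '[[9,13,2.4,0],[8,13,0,0],[0,7,0,0],[0,0.5,0,0]]'; python3 look.py 5 '[("groove",.084)]'; python3 rel.py 5; python3 - <<'E'
from h import *
p,d=vision.read_camera("side");cv2.imwrite("pics/s5.png",cv2.resize(p[130:200,310:420],None,fx=7,fy=7,interpolation=cv2.INTER_CUBIC))
E
```

```text
clock: 8.9
eef_pos: [0.4658, -0.2505, 0.2832]
ee_rot: [-0.699, -0.09, 0.081, 0.705]
wrist_force: [0.3, -0.1, -0.4]
grip_width: 0.0101
clk 8.95 tcp [ 465.8 -250.6  283.6] xhead 13.90 yax [ 0.012  0.009 -1.   ] F [-0.2 -0.5 -1.8] grip 9.7
shift tool mm [0. 0. 0.]
groove [473.7 237.1] 0.72 [ 566.8 -229.9   84. ]
cap 168 circ world [ 565.3 -223.3] 9.2 z 98.27 tool y 186.39
pulley 2566 circ world [ 561.4 -221.8] 34.5 z 82.51 tool y 202.16
motor 1
housing z 58.582228906311606 left edge/top edge pts 21279
((596.5748901367188, -189.940185546875), (193.69290161132812, 81.99768829345703), 13.880731582641602)
clip n 1079 tool min [ 25.1 193.3  -5.9] max [ 72.  205.6  14.4] topmed 195.44
worldz plane coef /x,/z,at pocket [-3.3000e-02  2.6000e-02  8.7591e+01]
bridge z max 14.40351010815421 tip zmax 13.829141093639745
```

View pics/s5.png

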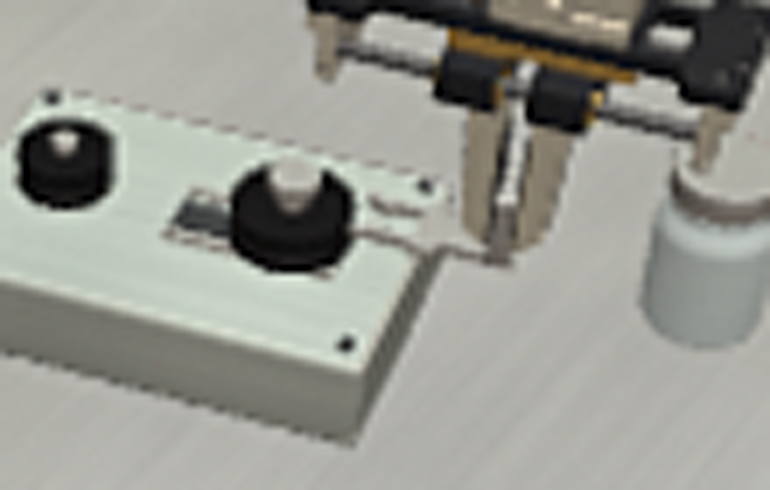

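View pics/w5.png

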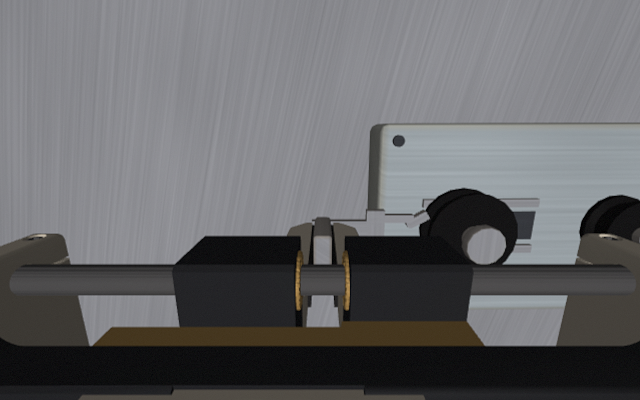

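```bash
cat > st.py <<'E'
from h import *
s=arm.get_state();Rt=R.from_quat(s["ee_rot"]).as_matrix();p=np.array(s["eef_pos"])*1000
o=p+Rt@np.array([48,198.9,-2.7]);g=np.array([567.2,-230.5,84.]);a=np.radians(13.8);u=np.array([np.cos(a),np.sin(a),0]);v=np.array([-u[1],u[0],0])
print("clk %.2f s=%.1f lat=%.1f dz=%.1f xhead=%.2f pitch=%.3f roll=%.3f"%(s["clock"],(o-g)@u,(o-g)@v,o[2]-84,np.degrees(np.arctan2(Rt[1,0],Rt[0,0])),Rt[2,0],Rt[2,2]),"Fu %.1f Fv %.1f Fz %.1f"%(s["wrist_force"]@u,s["wrist_force"]@v,s["wrist_force"][2]),"grip",round(s["grip_width"]*1000,1))
E
python3 st.py; python3 -m handwheel '[[0,0,-3.5,0],[0,0,0,0]]'|head -2; python3 st.py;python3 -m handwheel '[[5,0,0,0]]'|head -2; python3 st.py
```

```text
clk 9.05 s=-52.5 lat=2.6 dz=2.8 xhead=13.87 pitch=0.015 roll=0.004 Fu 0.6 Fv 0.4 Fz -0.8 grip 9.8
clock: 9.25
eef_pos: [0.4665, -0.2549, 0.2858]
clk 9.25 s=-52.5 lat=-1.6 dz=3.6 xhead=13.85 pitch=0.016 roll=0.004 Fu 0.4 Fv -0.1 Fz -0.5 grip 9.7
clock: 9.35
eef_pos: [0.4712, -0.254, 0.2862]
clk 9.35 s=-47.6 lat=-2.0 dz=4.1 xhead=13.81 pitch=0.016 roll=0.003 Fu 0.1 Fv -0.2 Fz -1.2 grip 9.7
```

```bash
python3 -m handwheel '[[5,3.5,1.5,0]]'|sed -n 2p; python3 st.py;python3 -m handwheel '[[3,1,0.5,0]]'|sed -n 2p; python3 st.py
```

```text
eef_pos: [0.4762, -0.2515, 0.2834]
clk 9.45 s=-42.0 lat=-1.0 dz=1.3 xhead=13.78 pitch=0.017 roll=0.002 Fu 0.7 Fv 0.1 Fz -0.4 grip 9.6
eef_pos: [0.4794, -0.2501, 0.282]
clk 9.55 s=-38.6 lat=-0.2 dz=-0.0 xhead=13.78 pitch=0.017 roll=0.003 Fu 1.1 Fv -0.3 Fz -1.0 grip 9.8
```

```bash
python3 -m handwheel '[[0,-1.2,0,0]]'|sed -n 2p; python3 st.py;python3 -m handwheel '[[0,-0.3,0,0]]'|sed -n 2p; python3 st.py; python3 look.py 6 '[]'; python3 rel.py 6; python3 st.py
```

```text
eef_pos: [0.4797, -0.2498, 0.2829]
clk 9.65 s=-38.2 lat=0.0 dz=0.8 xhead=13.81 pitch=0.017 roll=0.003 Fu -0.4 Fv 0.1 Fz -0.7 grip 9.6
eef_pos: [0.4799, -0.2497, 0.2832]
clk 9.75 s=-38.1 lat=0.1 dz=1.2 xhead=13.82 pitch=0.017 roll=0.003 Fu 0.1 Fv -0.9 Fz -1.0 grip 9.8
clk 9.8 tcp [ 479.8 -249.7  283.3] xhead 13.82 yax [ 0.015  0.007 -1.   ] F [-0.1  0.6 -1.9] grip 9.8
shift tool mm [0. 0. 0.]
cap 338 circ world [ 565.8 -226. ] 11.3 z 98.37 tool y 186.34
pulley 2638 circ world [ 561.4 -225.5] 35.2 z 82.57 tool y 202.17
motor 191 circ world [ 678.7 -202.1] 7.5 z 86.35 tool y 200.24
housing z 58.554514185235 left edge/top edge pts 23199
((604.292724609375, -189.9307861328125), (208.63876342773438, 85.51185607910156), 13.800103187561035)
clip n 1601 tool min [ 25.  193.2  -4.9] max [ 72.  205.9  22.6] topmed 196.04
worldz plane coef /x,/z,at pocket [-1.3500e-01  1.6000e-02  8.6415e+01]
bridge z max 14.570995012233489 tip zmax 22.599449984311043
clk 9.80 s=-38.1 lat=0.1 dz=1.2 xhead=13.82 pitch=0.017 roll=0.003 Fu 0.1 Fv 0.6 Fz -1.9 grip 9.8
```

View pics/w6.png

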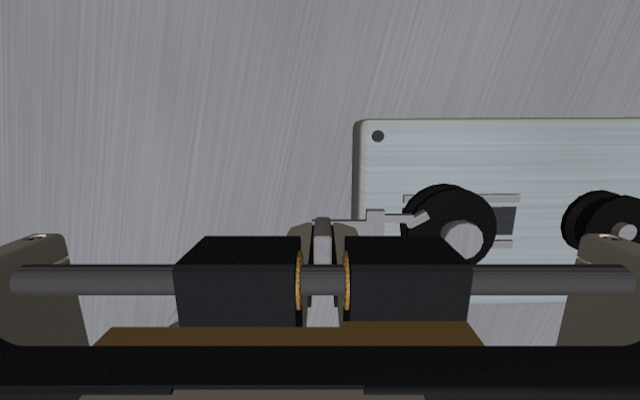

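Everything agrees: the cap centre is at tool z -2.8 and the clip at -2.7, with the clip about 1.2 mm above the pulley top and the prongs under the cap level. I'll advance to contact.

```bash
python3 -m handwheel '[[5,0.3,0,0],[5,0.3,0,0]]'|sed -n 2p; python3 st.py;python3 -m handwheel '[[4,0.3,0,0],[3,0.3,0,0]]'|sed -n 2p; python3 st.py
```

```text
eef_pos: [0.4897, -0.2473, 0.2831]
clk 10.00 s=-27.9 lat=-0.0 dz=1.0 xhead=13.79 pitch=0.017 roll=0.003 Fu 0.7 Fv -0.1 Fz -0.5 grip 9.4
eef_pos: [0.4974, -0.2454, 0.2825]
clk 10.20 s=-19.9 lat=-0.0 dz=0.5 xhead=13.79 pitch=0.017 roll=0.003 Fu 0.5 Fv 0.4 Fz -0.9 grip 9.7
```

```bash
python3 -m handwheel '[[2,-0.8,0,0],[2,-0.3,0,0]]'|sed -n 2p; python3 st.py;python3 -m handwheel '[[2,0,0,0]]'|sed -n 2p; python3 st.py;python3 -m handwheel '[[2,0,0,0]]'|sed -n 2p; python3 st.py
```

```text
eef_pos: [0.5019, -0.2443, 0.2836]
clk 10.40 s=-15.4 lat=0.1 dz=1.5 xhead=13.81 pitch=0.017 roll=0.003 Fu 0.1 Fv -0.3 Fz -0.4 grip 9.3
eef_pos: [0.5039, -0.2438, 0.2836]
clk 10.50 s=-13.5 lat=0.0 dz=1.5 xhead=13.81 pitch=0.016 roll=0.003 Fu -5.3 Fv -0.5 Fz 0.0 grip 10.1
eef_pos: [0.5057, -0.2435, 0.2835]
clk 10.60 s=-11.8 lat=-0.0 dz=1.4 xhead=13.80 pitch=0.015 roll=0.003 Fu -5.8 Fv -0.2 Fz 0.7 grip 9.6
```

```bash
for i in 1; do python3 -m handwheel '[[2.5,0,0,0],[2.5,0,0,0]]'|sed -n 2p; python3 st.py;python3 -m handwheel '[[2.5,0,0,0]]'|sed -n 2p; python3 st.py;python3 -m handwheel '[[2.5,0,0,0]]'|sed -n 2p; python3 st.py; done
```

```text
eef_pos: [0.5101, -0.2425, 0.2833]
clk 10.80 s=-8.0 lat=-0.1 dz=1.0 xhead=13.78 pitch=0.011 roll=0.003 Fu -7.9 Fv -0.3 Fz 1.0 grip 9.4
eef_pos: [0.5123, -0.242, 0.2831]
clk 10.90 s=-6.2 lat=-0.1 dz=0.7 xhead=13.76 pitch=0.009 roll=0.004 Fu -8.6 Fv 0.3 Fz 0.5 grip 9.6
eef_pos: [0.5143, -0.2416, 0.2828]
clk 11.00 s=-4.6 lat=-0.1 dz=0.2 xhead=13.74 pitch=0.007 roll=0.004 Fu -8.7 Fv -0.3 Fz 0.9 grip 9.9
```

```bash
python3 -m handwheel '[[2.5,-1,0,0]]'|sed -n 2p; python3 st.py;python3 -m handwheel '[[2.5,-0.7,0,0]]'|sed -n 2p; python3 st.py;python3 -m handwheel '[[2,-0.4,0,0]]'|sed -n 2p; python3 st.py
```

```text
eef_pos: [0.5162, -0.2412, 0.2832]
clk 11.10 s=-3.3 lat=0.1 dz=0.4 xhead=13.73 pitch=0.004 roll=0.005 Fu -10.4 Fv -0.7 Fz -2.5 grip 9.8
eef_pos: [0.5182, -0.2407, 0.2834]
clk 11.20 s=-1.9 lat=0.1 dz=0.6 xhead=13.71 pitch=0.001 roll=0.006 Fu -11.0 Fv -0.2 Fz 0.6 grip 9.8
eef_pos: [0.5196, -0.2405, 0.2834]
clk 11.30 s=-1.0 lat=0.1 dz=0.4 xhead=13.69 pitch=-0.002 roll=0.006 Fu -10.7 Fv -0.5 Fz 1.4 grip 9.8
```

```bash
python3 -m handwheel '[[2.5,-1,0,0]]'|sed -n 2p; python3 st.py;python3 -m handwheel '[[2.5,-1,0,0]]'|sed -n 2p; python3 st.py;python3 -m handwheel '[[2.5,-1,0,0]]'|sed -n 2p; python3 st.py
```

```text
eef_pos: [0.5214, -0.2401, 0.2837]
clk 11.40 s=0.2 lat=0.2 dz=0.5 xhead=13.67 pitch=-0.006 roll=0.007 Fu -12.4 Fv 0.2 Fz -2.3 grip 9.6
eef_pos: [0.5232, -0.2398, 0.284]
clk 11.50 s=1.2 lat=0.2 dz=0.7 xhead=13.64 pitch=-0.009 roll=0.008 Fu -11.9 Fv -0.6 Fz -1.7 grip 9.8
eef_pos: [0.525, -0.2395, 0.2843]
clk 11.60 s=2.3 lat=0.2 dz=0.8 xhead=13.62 pitch=-0.013 roll=0.009 Fu -11.0 Fv -0.4 Fz -0.2 grip 10.0
```

```bash
python3 -m handwheel '[[3,-1,0,0]]'|sed -n 2p; python3 st.py;python3 -m handwheel '[[3,-1,0,0]]'|sed -n 2p; python3 st.py;python3 -m handwheel '[[3,-1,0,0]]'|sed -n 2p; python3 st.py
```

```text
eef_pos: [0.5272, -0.239, 0.2845]
clk 11.70 s=3.7 lat=0.3 dz=0.8 xhead=13.59 pitch=-0.017 roll=0.009 Fu -12.6 Fv -0.7 Fz -0.2 grip 9.5
eef_pos: [0.5294, -0.2387, 0.2848]
clk 11.80 s=5.1 lat=0.2 dz=0.9 xhead=13.56 pitch=-0.021 roll=0.010 Fu -12.5 Fv 0.6 Fz 0.1 grip 9.7
eef_pos: [0.5317, -0.2382, 0.285]
clk 11.90 s=6.7 lat=0.3 dz=0.9 xhead=13.54 pitch=-0.025 roll=0.011 Fu -10.7 Fv -0.9 Fz -1.1 grip 9.4
```

```bash
python3 look.py 7 '[]'; python3 st.py; python3 rel.py 7 | head -2;python3 - <<'E'
import cv2
p=cv2.imread("pics/w7.png");cv2.imwrite("pics/w7c.png",cv2.resize(p[190:260,280:500],None,fx=3.6,fy=3.6,interpolation=cv2.INTER_CUBIC))
E
```

```text
clk 11.95 tcp [ 532.1 -238.1  285.1] xhead 13.54 yax [-0.026  0.005 -1.   ] F [-5.1 -2.   0.2] grip 9.9
shift tool mm [0. 0. 0.]
clk 11.95 s=7.2 lat=0.2 dz=1.1 xhead=13.54 pitch=-0.025 roll=0.011 Fu -5.4 Fv -0.8 Fz 0.2 grip 9.9
cap 226 circ world [ 578.2 -221.8] 7.6 z 98.37 tool y 185.39
pulley 1797 circ world [ 567.4 -225.8] 37.9 z 82.76 tool y 201.03
```

View pics/w7c.png

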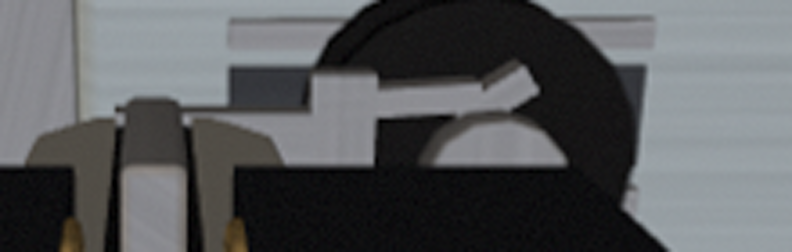

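```bash
cat > cap.py <<'E'
import sys
from h import *
from scipy.optimize import least_squares
n=sys.argv[1];p=cv2.imread(f"pics/w{n}.png");d=np.load(f"w{n}.npy");z=np.load(f"w{n}_pose.npz");K,W=z["K"],z["W"]
H=np.array(vision.camera_params("wrist")["hand_eye"])
v,u=np.mgrid[0:400,0:640];C=np.stack([(u-K[0,2])/K[0,0]*d,(v-K[1,2])/K[1,1]*d,d],-1);T=(C@H[:3,:3].T+H[:3,3])*1000;X=(C@W[:3,:3].T+W[:3,3])*1000
def arc(lo,hi,rad,x0):
    m=(d>0)&(v<236)&(u>340)&(X[...,2]>lo)&(X[...,2]<hi)
    P=T[m];
    # boundary: for each column take smallest v
    e=[];us=np.unique(u[m])
    for c in us:
        r=v[:,c][m[:,c]].min();e.append(T[r,c])
    e=np.array(e)
    f=least_squares(lambda q:np.hypot(e[:,0]-q[0],e[:,2]-q[1])-rad,x0,loss="soft_l1")
    print("n",len(e),"centre tool x,z",f.x.round(2),"rms",np.sqrt((f.fun**2).mean()).round(2),"y",e[:,1].mean().round(1)," gap to pocket 48:",(f.x[0]-48).round(2))
arc(97,102,12.5,[60,-3])
arc(81.2,84.2,30,[60,-3])
E
python3 cap.py 6;python3 cap.py 7
```

```text
n 45 centre tool x,z [76.45 16.4 ] rms 20.97 y 186.5  gap to pocket 48: 28.45
n 166 centre tool x,z [89.85 -2.55] rms 43.89 y 203.0  gap to pocket 48: 41.85
n 43 centre tool x,z [56.94 -3.33] rms 12.69 y 185.7  gap to pocket 48: 8.94
n 157 centre tool x,z [108.48  21.52] rms 22.72 y 200.6  gap to pocket 48: 60.48
```

```bash
sed -i 's/(X\[...,2\]<hi)/(X[...,2]<hi)\&(np.hypot(T[...,0]-x0[0],T[...,2]-x0[1])<rad+6)/' cap.py
sed -i 's/^arc.*//' cap.py; echo 'x0=float(sys.argv[2]);arc(97,100,12.5,[x0,-3]);arc(81.2,84.2,30,[x0,-3])'>>cap.py
python3 cap.py 6 87;python3 cap.py 7 58; python3 cap.py 7 52
```

```text
n 38 centre tool x,z [86.23 -3.52] rms 0.38 y 187.0  gap to pocket 48: 38.23
n 90 centre tool x,z [86.32 -3.55] rms 0.61 y 202.4  gap to pocket 48: 38.32
n 37 centre tool x,z [57.63 -3.38] rms 0.33 y 185.8  gap to pocket 48: 9.63
n 82 centre tool x,z [57.88 -3.62] rms 0.29 y 201.4  gap to pocket 48: 9.88
n 37 centre tool x,z [57.63 -3.38] rms 0.33 y 185.8  gap to pocket 48: 9.63
n 82 centre tool x,z [57.88 -3.62] rms 0.29 y 201.4  gap to pocket 48: 9.88
```

```bash
python3 -m handwheel '[[3,-0.5,0,0]]'|sed -n 2p; python3 st.py;python3 -m handwheel '[[3,-0.5,0,0]]'|sed -n 2p; python3 st.py; python3 look.py 8 '[]'; python3 st.py; python3 cap.py 8 56
```

```text
eef_pos: [0.5349, -0.2375, 0.2854]
clk 12.05 s=10.0 lat=0.2 dz=1.3 xhead=13.52 pitch=-0.025 roll=0.011 Fu -8.3 Fv 0.7 Fz 1.6 grip 9.9
eef_pos: [0.5375, -0.237, 0.2855]
clk 12.15 s=12.1 lat=0.2 dz=1.3 xhead=13.50 pitch=-0.027 roll=0.012 Fu -11.8 Fv 1.1 Fz 0.7 grip 9.9
clk 12.2 tcp [ 537.8 -236.9  285.5] xhead 13.51 yax [-0.029  0.005 -1.   ] F [-9.1 -1.9 -0.1] grip 9.6
shift tool mm [0. 0. 0.]
clk 12.20 s=12.5 lat=0.2 dz=1.4 xhead=13.51 pitch=-0.027 roll=0.012 Fu -9.3 Fv 0.3 Fz -0.1 grip 9.6
n 31 centre tool x,z [46.78 -3.71] rms 0.72 y 186.5  gap to pocket 48: -1.22
n 83 centre tool x,z [46.9  -3.76] rms 0.64 y 202.3  gap to pocket 48: -1.1
```

It has snapped home: the spindle axis now lies about 1 mm from the pocket centre, was +9.7 mm before, with the carriage about 12 mm back. I'll ease back to rest.

```bash
python3 -m handwheel '[[-3,0,0,0],[-3,0,0,0]]'|sed -n 2p; python3 st.py;python3 -m handwheel '[[-2,0,0,0]]'|sed -n 2p; python3 st.py; python3 -m handwheel '[[-1,0,0,0]]'|sed -n 2p; python3 st.py
```

```text
eef_pos: [0.532, -0.2384, 0.2855]
clk 12.40 s=6.3 lat=0.2 dz=1.3 xhead=13.51 pitch=-0.029 roll=0.012 Fu -2.0 Fv -0.9 Fz -1.0 grip 9.5
eef_pos: [0.5299, -0.2389, 0.2855]
clk 12.50 s=4.1 lat=0.2 dz=1.3 xhead=13.51 pitch=-0.029 roll=0.012 Fu -2.3 Fv -0.5 Fz -0.9 grip 9.4
eef_pos: [0.5288, -0.2391, 0.2856]
clk 12.60 s=2.9 lat=0.2 dz=1.4 xhead=13.50 pitch=-0.028 roll=0.012 Fu -1.8 Fv -1.0 Fz -0.4 grip 9.6
```

```bash
python3 -m handwheel '[[-1.2,0,0,0]]'|sed -n 2p; python3 st.py; python3 -m handwheel '[[-0.7,0,0,0]]'|sed -n 2p; python3 st.py; python3 look.py 9 '[]'; python3 cap.py 9 47;python3 st.py
```

```text
eef_pos: [0.5275, -0.2394, 0.2856]
clk 12.70 s=1.8 lat=0.2 dz=1.4 xhead=13.50 pitch=-0.028 roll=0.012 Fu -1.1 Fv -0.1 Fz -1.7 grip 9.6
eef_pos: [0.5268, -0.2396, 0.2857]
clk 12.80 s=1.1 lat=0.2 dz=1.5 xhead=13.50 pitch=-0.028 roll=0.012 Fu 0.2 Fv 0.4 Fz -0.9 grip 9.7
clk 12.85 tcp [ 526.8 -239.6  285.8] xhead 13.50 yax [-0.03   0.005 -1.   ] F [ 0.6  0.5 -0.2] grip 9.7
shift tool mm [0. 0. 0.]
n 37 centre tool x,z [46.68 -3.54] rms 0.3 y 186.7  gap to pocket 48: -1.32
n 88 centre tool x,z [47.06 -3.74] rms 0.23 y 202.2  gap to pocket 48: -0.94
clk 12.85 s=1.1 lat=0.3 dz=1.6 xhead=13.50 pitch=-0.028 roll=0.012 Fu 0.7 Fv 0.3 Fz -0.2 grip 9.7
```

Force is about zero and the spindle is at rest, so I'll release with a small opening and lift straight up.

```bash
python3 -m handwheel '[[0,0,0,0],[0,0,0,0],[0,0,0,0]]' -0.55|tail -3; python3 st.py; python3 look.py 10 '[]'; python3 cap.py 10 47
```

```text
ee_rot: [-0.699, -0.073, 0.093, 0.705]
wrist_force: [0.4, 0.4, -0.2]
grip_width: 0.0205
clk 13.15 s=1.8 lat=0.2 dz=2.2 xhead=13.51 pitch=-0.026 roll=0.011 Fu 0.5 Fv 0.3 Fz -0.2 grip 20.5
clk 13.2 tcp [ 527.1 -239.4  286.3] xhead 13.51 yax [-0.028  0.005 -1.   ] F [ 0.2 -0.4 -0.1] grip 20.9
shift tool mm [0. 0. 0.]
n 37 centre tool x,z [46.1 -3.4] rms 0.27 y 187.5  gap to pocket 48: -1.9
n 96 centre tool x,z [46.06 -3.67] rms 1.03 y 202.9  gap to pocket 48: -1.94
```

View pics/w10.png

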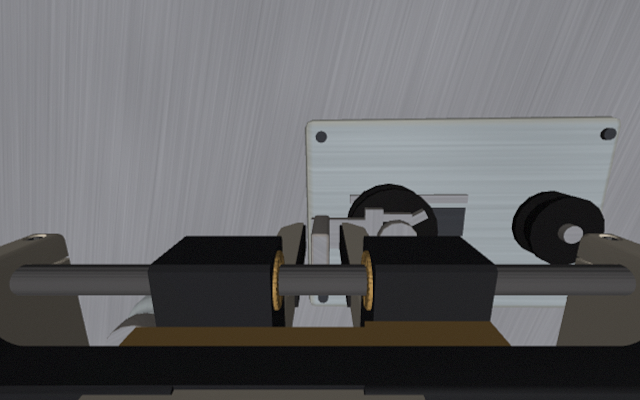

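The tab at (320,240) stands free between the pads, and the clip is round the cap at (398,225). Next I'll lift clear.

```bash
python3 -m handwheel '[[0,-10,0,0],[0,-30,0,0],[0,-40,0,0],[0,-40,0,0],[-20,-20,0,0]]';python3 -m handwheel '[[-30,0,0,0],[-30,0,0,0],[-10,0,0,0],[0,0,0,0]]'|head -2; python3 look.py 11 '[("clip",.085),("groove",.084),("tab",.11)]';python3 - <<'E'
from h import *
p,d=vision.read_camera("side");cv2.imwrite("pics/s11.png",cv2.resize(p[120:260,280:460],None,fx=4.4,fy=4,interpolation=cv2.INTER_CUBIC))
E
```

```text
clock: 13.7
eef_pos: [0.5122, -0.2442, 0.4307]
ee_rot: [-0.698, -0.072, 0.095, 0.706]
wrist_force: [0.5, -1.3, 0.3]
grip_width: 0.0207
clock: 14.1
eef_pos: [0.4408, -0.2608, 0.4409]
clk 14.15 tcp [ 441.3 -260.7  440.8] xhead 13.59 yax [-0.025  0.003 -1.   ] F [0.2 0.  0.5] grip 20.6
shift tool mm [0. 0. 0.]
clip [437.1 186.8] 0.77 [ 563.8 -231.3   85. ]
tab [402.8 191.9] 0.74 [ 519.  -243.1  110. ]
```

View pics/w11.png

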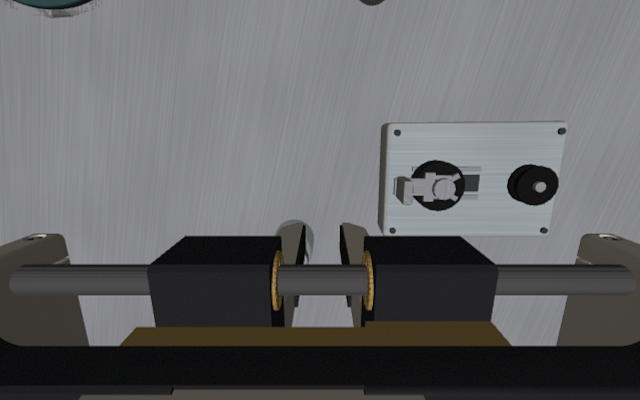

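View pics/s11.png

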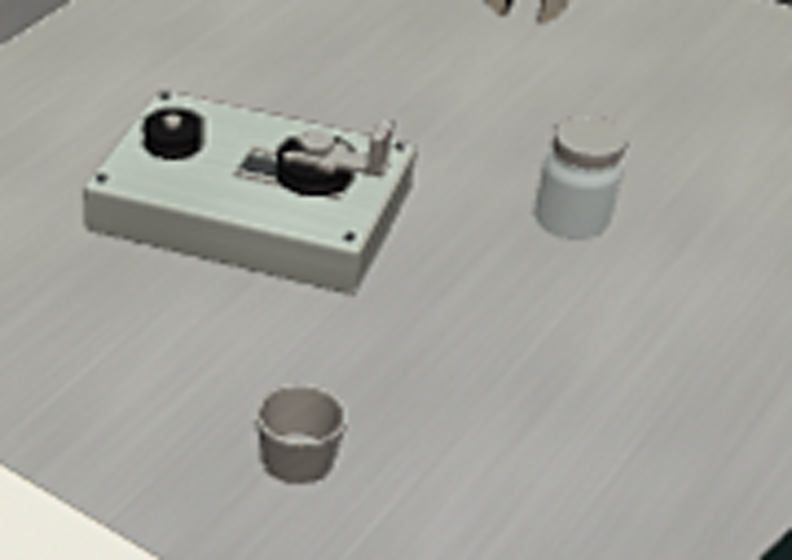

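The wrist view shows the clip seated round the cap at (440,188). The side view shows it flat in the groove, with the cup and jar undisturbed. One last numeric check, then I'll hand in.

```bash
python3 rel.py 11 | head -3; python3 - <<'E'
from h import *
d=np.load("w11.npy");z=np.load("w11_pose.npz");K,W=z["K"],z["W"]
v,u=np.mgrid[0:400,0:640];C=np.stack([(u-K[0,2])/K[0,0]*d,(v-K[1,2])/K[1,1]*d,d],-1);X=(C@W[:3,:3].T+W[:3,3])*1000
a=np.radians(13.8);U=np.array([np.cos(a),np.sin(a)]);r=X[...,:2]-[567.2,-230.5];s=r@U;l=r@[-U[1],U[0]]
for lo,hi in[(-40,-32),(-31,-22),(-20,-14)]:
    m=(s>lo)&(s<hi)&(abs(l)<9)&(X[...,2]>84)&(X[...,2]<95);print(lo,hi,m.sum(),X[m][:,2].mean().round(2))
m=(X[...,2]>85.5)&(X[...,2]<95)&(abs(l)<25)&(abs(s)<60);print("clip s range",s[m].min().round(1),s[m].max().round(1),"l",l[m].min().round(1),l[m].max().round(1))
p,_=vision.read_camera("side");q=cv2.imread("side_raw.png");D=cv2.absdiff(p,q).sum(2)
for n,(x,y) in dict(bowl=(237,198),cup=(348,229),jar=(412,165)).items(): print(n,D[y-25:y+25,x-30:x+20].mean())
E
```

```text
cap 350 circ world [ 567.3 -231. ] 12.2 z 98.5 tool y 339.28
pulley 1123 circ world [ 565.2 -231.9] 32.6 z 83.11 tool y 354.63
motor 93 circ world [ 679.  -202.6] 6.5 z 86.44 tool y 348.65
-40 -32 8 87.59
-31 -22 116 87.5
-20 -14 77 87.48
clip s range -54.4 20.3 l -16.9 17.0
bowl 1.7272
cup 1.7324
jar 13.7296
```

```bash
python3 - <<'E'
from h import *
p,_=vision.read_camera("side");q=cv2.imread("side_raw.png")
t=q[145:182,400:426];r=cv2.matchTemplate(p[120:210,370:450],t,cv2.TM_CCOEFF_NORMED);print(cv2.minMaxLoc(r), "expected (30,25)")
s=arm.get_state();print(s["clock"],s["wrist_force"]);arm.finish_job()
E
```

```text
(-0.3147284984588623, 0.9993902444839478, (49, 53), (30, 25)) expected (30,25)
14.45 [ 0.14521397 -0.3567102   0.88844004]
the job is handed in; nothing more can be done
```

I gripped the grey clip by its tab, carried it to the idler and pushed it into the spindle groove. It snapped home, and I stopped and eased it back until the push force was about zero. I then opened the jaws slightly, lifted clear and handed the job in at about 14.5 s; no verdict is reported.

**Snap:** I missed the moment itself. One force reading dropped during the push, but the picture then still showed the shaft in the flares, so I pushed two more 3 mm rows. The next picture showed the clip home. The highest push force I read was about 12.6 N, and the spindle was about 12 mm back once the clip was home. My largest estimate for its travel is about 17 mm.

**Last checks:**
- **Clip seat:** it spans -54 to +20 mm along the push direction and ±17 mm sideways about the spindle axis. That puts the pocket within about 1 mm of the axis. It lies flat, with its underside level with the pulley top to within about 1 mm.
- **Spindle:** the cap is back within about 1 mm of its starting position.
- **Bowl, jar and cup:** the bowl and cup look unchanged in the side view. A plain image difference flagged the jar area, but template matching found the jar at exactly its original pixels.
- **Robot:** the gripper is clear of everything, with wrist force about zero.

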